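# Put three test sieves back on their own receivers

### The job

After cleaning, the three small test sieves were stood on the wrong receivers, but each sieve is tared together with the receiver of its own colour. Rearrange them so that every sieve sits level and fully down on the receiver whose foot has the colour of the sieve's band; a receiver takes only one sieve, so park one on the spare white-footed receiver (or on a clear patch of bench) meanwhile. Leave the receivers standing on the bench, and do not knock either sample jar or the vial that stand among them.

Things in the scene. Friction and masses are not known exactly. Their poses are not given: they have to be found in the camera images.
- sieve_red: round steel test sieve, red band at its top rim, coarse mesh, 0.1 kg. Open frame 57 mm across, wall 2.6, 32 high, over a 10 mm tapered skirt (35 mm across below, 45 above) that drops into a receiver; 42 mm high in all. Origin: centre of underside, z up. Seated: origin 18 mm above the receiver's, shoulder on its rim, top 60 mm above the bench. Starts on the yellow-footed receiver
- sieve_yellow: round steel test sieve, yellow band at its top rim, medium mesh, 0.1 kg. Open frame 57 mm across, wall 2.6, 32 high, over a 10 mm tapered skirt (35 mm across below, 45 above) that drops into a receiver; 42 mm high in all. Origin: centre of underside, z up. Seated: origin 18 mm above the receiver's, shoulder on its rim, top 60 mm above the bench. Starts on the blue-footed receiver
- sieve_blue: round steel test sieve, blue band at its top rim, fine mesh, 0.1 kg. Open frame 57 mm across, wall 2.6, 32 high, over a 10 mm tapered skirt (35 mm across below, 45 above) that drops into a receiver; 42 mm high in all. Origin: centre of underside, z up. Seated: origin 18 mm above the receiver's, shoulder on its rim, top 60 mm above the bench. Starts on the red-footed receiver
- receiver_red: pan for one sieve: round steel cup, 61 mm across outside, 28 mm high, mouth 51 mm wide, on a flat red silicone foot 80 mm across and 7 mm thick that shows all round it. Stands loose, 0.45 kg: a bump can shift it. Origin: centre of the foot's underside, on the bench. Home of the sieve with the red band; holds a wrong sieve at the start
- receiver_yellow: pan for one sieve: round steel cup, 61 mm across outside, 28 mm high, mouth 51 mm wide, on a flat yellow silicone foot 80 mm across and 7 mm thick that shows all round it. Stands loose, 0.45 kg: a bump can shift it. Origin: centre of the foot's underside, on the bench. Home of the sieve with the yellow band; holds a wrong sieve at the start
- receiver_blue: pan for one sieve: round steel cup, 61 mm across outside, 28 mm high, mouth 51 mm wide, on a flat blue silicone foot 80 mm across and 7 mm thick that shows all round it. Stands loose, 0.45 kg: a bump can shift it. Origin: centre of the foot's underside, on the bench. Home of the sieve with the blue band; holds a wrong sieve at the start
- receiver_white: pan for one sieve: round steel cup, 61 mm across outside, 28 mm high, mouth 51 mm wide, on a flat white silicone foot 80 mm across and 7 mm thick that shows all round it. Stands loose, 0.45 kg: a bump can shift it. Origin: centre of the foot's underside, on the bench. The spare, empty at the start: a free place to park a sieve
- jar: bystander: glass sample jar with a white screw lid, 52 mm diameter, 62 mm high, loose among the sieves. Origin: centre of its underside. Taller fixed things stand only round the edges of the work: a wash bottle (235 mm) and a funnel at the right, a beaker, a measuring cylinder and a large amber jar at the left, and farther left a tall white analyser to keep the arm away from
- small_jar: bystander: small glass sample jar with a red screw lid, 44 mm diameter, 55 mm high, loose among the sieves. Origin: centre of its underside
- vial: bystander: glass vial with a black cap, 22 mm diameter, 52 mm high, loose among the sieves. Origin: centre of its underside
Not all that is in view belongs to the job. Leave any turquoise look-alike of the sieve_yellow alone.

How it is judged:
At the end, for the whole second after the job is handed in: Each sieve sits on the receiver of its own colour: centred within 5 mm, origin 15.5 to 20.5 mm above the receiver's, level within 0.07 rad, at rest. All four receivers stand level on the bench. Both jars and the vial are upright and within 25 mm of where they stood (horizontal distance between sieve_red and receiver_red below 0.005 m and z of sieve_red in the frame of receiver_red between 0.0155 and 0.0205 m and angle between each of sieve_red, receiver_red, sieve_yellow, receiver_yellow, sieve_blue, receiver_blue, receiver_white's own z axis and vertical below 0.07 rad and height (world z) of each of receiver_red, receiver_yellow, receiver_blue, receiver_white below 0.004 m and linear speed of each of sieve_red, sieve_yellow, sieve_blue below 0.01 m/s and angular speed of each of sieve_red, sieve_yellow, sieve_blue below 0.1 rad/s and horizontal distance between sieve_yellow and receiver_yellow below 0.005 m and z of sieve_yellow in the frame of receiver_yellow between 0.0155 and 0.0205 m and horizontal distance between sieve_blue and receiver_blue below 0.005 m and z of sieve_blue in the frame of receiver_blue between 0.0155 and 0.0205 m and distance of each of jar, small_jar, vial from where it was at the start of the episode below 0.025 m and angle between each of jar, small_jar, vial's own z axis and vertical below 0.1 rad); the robot touches nothing.
It fails at once if either sample jar or the vial is knocked over or pushed 40 mm or more (distance of any of jar, small_jar, vial from where it was at the start of the episode above 0.04 m or angle between any of jar, small_jar, vial's own z axis and vertical above 0.5 rad).
It fails at once if a receiver is tipped over (angle between any of receiver_red, receiver_yellow, receiver_blue, receiver_white's own z axis and vertical above 0.5 rad).
It also fails if it takes over 93 s, if anything falls off the work surface, if the arm or the gripper's body presses on something with over 40 N, if the wrist force passes 120 N, or if a joint passes its speed limit or range.

### The arm

A 7-joint arm with a two-finger parallel gripper is mounted at the origin on a cart in front of the work surface, level with it; the furniture and walls round the work are solid. World frame = base frame: x ahead of the robot, y to its left, z up, the work surface at z = 0. Lengths are in m, angles in rad, forces in N, time in s.
With the tool pointing down it reaches from about 0.35 to 0.9 m from the base axis. Payload 19.9 kg.
Tool frame: the origin (TCP) lies between the finger pads; the fingertips stand 19 mm ahead of it and the grasp point (between the pads) is the TCP; z points along the fingers, y is the line along which they close (so a half turn about z gives the same grasp; the last joint's range is limited). The gripper opens to 94 mm and grips with 3 to 60 N. Pads are 16 mm wide; open, the fingers measure 119 mm over their backs; the gripper's body (75 mm by 177 mm) begins 78 mm behind the grasp point.
Start: joints at [1.157, 0.417, -0.01, 1.614, 0.005, 1.111, -0.053], TCP at [0.228, -0.582, 0.185] pointing down, gripper open.
Joint ranges: [-2.81, 2.81], [-0.39, 2.02], [-1.27, 1.25], [0.06, 2.57], [-1.19, 4.33], [0.19, 2], [-2.82, 2.82]. Speed limits (rad/s): [1.89, 1.89, 2.39, 2.39, 3.01, 3.01, 3.01].

### API

Orientations are given as a 3x3 rotation matrix whose columns are the frame's x, y, z axes.
In Python, from rig import robot gives the robot as it stands. Calls block until the motion is done:
- robot.move_ptp(position, orientation): joint-space move of the TCP to a pose.
- robot.move_linear(position, velocity=0.15, frame=None, threshold=None): straight line of the TCP; frame=None keeps the orientation; velocity is the mean speed in m/s. With threshold (N) it stops when the force on the tool has changed by that much, and returns True; else False.
- robot.goto_joints(angles): joint-space move.
- robot.gripper_to(opening): finger opening in m; the grip force is fixed at half the most; returns when the fingers have stopped.
- robot.pause(seconds).
- robot.ik(position, orientation): joint angles nearest the present ones, or None.
- robot.get_state(): the state.
- robot.grab_frame(name): name is "side" or "top"; returns the picture (420x560x3 uint8, red, green, blue); there is no depth.
- robot.camera_info(name): a dict with "fx", "fy", "cx", "cy" (pixels), "rvec" (rotation vector, rad) and "tvec" (3), from world to camera coordinates, as OpenCV has them. Camera axes: x right, y down, z forward; pixel columns grow to the right and rows downward; lengths in m; the calibration is good to about 2 mm. A picture is of the moment at which its call begins. camera_info takes no time and is no camera call.
A pose or a line that the arm cannot do raises robot.PlanningError and nothing moves.
- robot.sign_off(): hands the job in; it is judged then, once.
The state is a dict: "time": time; "qpos": joint angles; "joint_vel": joint speeds; "effort": joint torques, N m; "ee_pos": TCP position; "tool_rot": TCP orientation; "force": force on the tool from outside, world axes, zero at the start; "moment": the same for the moment, N m; "opening": finger opening in m; "grasp_force": force on a finger pad.
Only numpy, scipy, OpenCV 4.12 (cv2) and the standard library are available. Lean on these libraries where they do the work, as an engineer would, in place of code of your own. Each camera call takes 0.05 s, during which the arm holds its last target. There are 200 camera calls.

## Working session

There is one attempt and no reset: what is moved stays moved. The work goes in short steps, each a Python script; the robot and the scene stay as the last script left them, time stands still between calls to the robot, and variables do not carry over. Pictures are saved under pics/ and viewed, at most 14 in all, crops included, and the job is handed in when it is done.

```bash
mkdir -p pics && ls && python3 - <<'E'
from rig import robot
import cv2
for n in("top","side"):
    cv2.imwrite(f"pics/{n}0.png",cv2.resize(robot.grab_frame(n)[:,:,::-1],(800,600),interpolation=cv2.INTER_CUBIC)); print(robot.camera_info(n))
s=robot.get_state();print(s['time'],s['ee_pos'],s['tool_rot'],s['opening'])
E
```

```text
pics
{'fx': 522.5966232400121, 'fy': 522.5966232400121, 'cx': 281.3972702048029, 'cy': 217.822850148429, 'rvec': array([ 2.13298315, -2.10644766,  0.21267516]), 'tvec': array([-0.03032553,  0.59406004,  1.1776208 ])}
{'fx': 441.23504359762563, 'fy': 441.23504359762563, 'cx': 285.43424738751753, 'cy': 199.77469418821838, 'rvec': array([ 1.75003804,  2.1847437 , -0.54856001]), 'tvec': array([ 0.14833867, -0.46692555,  1.60112339])}
0.1 [ 0.22751024 -0.58175444  0.18460888] [[ 9.31309782e-01  3.64227787e-01 -4.56856009e-04]
 [ 3.64228066e-01 -9.31309288e-01  9.61979834e-04]
 [-7.50944585e-05 -1.06230101e-03 -9.99999433e-01]] 0.09404704078836126
```

View pics/top0.png

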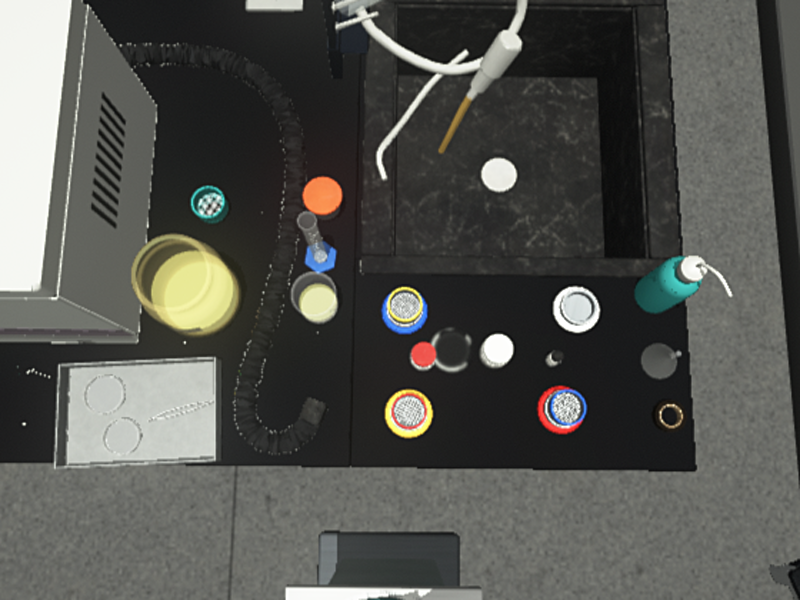

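View pics/side0.png

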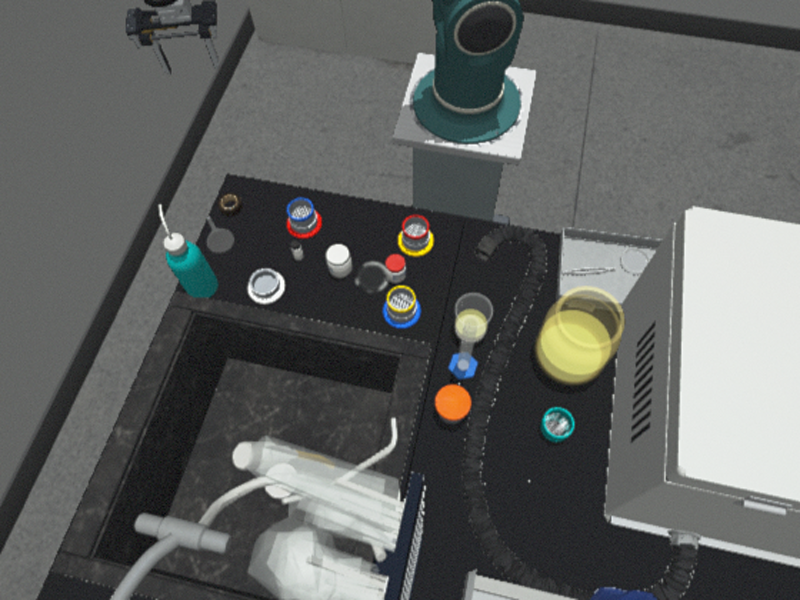

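The bands, in top-picture 800x600 pixels: yellow band (405,303) on the blue foot, red band (409,409) on the yellow foot, and blue band (568,406) on the red foot. The white receiver is empty at (577,308). Look-alikes are the turquoise sieve (209,204), the dark ring (669,415), and the dark lid or dish (452,349). The jars are white (497,350) and red (423,355), and the vial is at (555,358).

```bash
cat > h.py <<'E'
from rig import robot
import numpy as np, cv2
def cam(n):
    c=robot.camera_info(n);K=np.array([[c['fx'],0,c['cx']],[0,c['fy'],c['cy']],[0,0,1]])
    return K,cv2.Rodrigues(c['rvec'])[0],np.array(c['tvec']).ravel()
def ray(n,u,v,z):
    K,R,t=cam(n);d=R.T@np.linalg.inv(K)@[u,v,1];o=-R.T@t
    return (o+d*(z-o[2])/d[2])[:2]
def proj(n,P):
    K,R,t=cam(n);q=K@(R@np.asarray(P,float)+t);return q[:2]/q[2]
def circ(n,c,r,z):
    a=np.linspace(0,2*np.pi,60);return np.array([proj(n,[c[0]+r*np.cos(k),c[1]+r*np.sin(k),z]) for k in a])
HUE={'red':[(0,8),(172,180)],'yellow':[(22,35)],'blue':[(100,125)]}
def cmask(img,col):
    h=cv2.cvtColor(img,cv2.COLOR_RGB2HSV);m=0
    for a,b in HUE[col]: m=m|cv2.inRange(h,(a,110,70),(b,255,255))
    return m
E
python3 - <<'E'
from h import *
top=robot.grab_frame('top');side=robot.grab_frame('side')
for n,im,roi in(('top',top,(240,185,240,140)),('side',side,(125,120,215,120))):
    x,y,w,h=roi
    for col in HUE:
        m=np.zeros(im.shape[:2],np.uint8);m[y:y+h,x:x+w]=cmask(im,col)[y:y+h,x:x+w]
        k,l,st,_=cv2.connectedComponentsWithStats(m)
        for i in range(1,k):
            if st[i,4]>25:
                p=np.argwhere(l==i)[:,::-1].astype(np.int32);hull=cv2.convexHull(p)
                e=cv2.fitEllipse(hull) if len(hull)>5 else None
                print(n,col,st[i],np.round(e[0],1),np.round(e[1],1),'z60',ray(n,*e[0],.06).round(3),'z7',ray(n,*e[0],.007).round(3))
    s=3.3 if n=='top' else 3.7
    cv2.imwrite(f'pics/{n}1.png',cv2.resize(im[y:y+h,x:x+w,::-1],None,fx=s,fy=s,interpolation=cv2.INTER_CUBIC))
# hand-read others (800 px /10*7)
f=.7
for nm,u,v,z in(('white',577,310,.007),('jar',497,347,.062),('redlid',423,353,.055),('vial',557,354,.052),('disc',452,349,.0),('ring',669,415,.0),('bottle',650,305,0),('beaker',318,302,0),('funnel',660,361,.05),('edgeNear',520,468,0),('sinkedge',500,275,0)):
    print(nm,ray('top',u*f,v*f,z).round(3))
E
```

```text
top red [288 239  17  18 239] [296.  247.1] [16.8 17.6] z60 [ 0.525 -0.058] z7 [ 0.532 -0.06 ]
top red [376 270  32  34 287] [392.2 286.5] [33.  34.6] z60 [ 0.436 -0.28 ] z7 [ 0.44  -0.292]
top red [274 275  25  25 107] [285.9 287.4] [24.2 24.5] z60 [ 0.431 -0.035] z7 [ 0.434 -0.036]
top yellow [272 200  23  26 143] [283.  212.5] [23.7 25.5] z60 [ 0.607 -0.026] z7 [ 0.618 -0.027]
top yellow [269 272  34  35 321] [285.7 288.9] [33.6 34.2] z60 [ 0.428 -0.035] z7 [ 0.431 -0.035]
top blue [267 205  33  29 267] [282.6 217.4] [32.3 32.7] z60 [ 0.595 -0.026] z7 [ 0.606 -0.026]
top blue [385 273  26  25 170] [397.5 284.6] [25.2 26.4] z60 [ 0.441 -0.292] z7 [ 0.444 -0.304]
side red [200 148  26  19 167] [212.6 156.2] [20.7 26.1] z60 [ 0.476 -0.274] z7 [ 0.445 -0.293]
side red [281 150  20  18 114] [290.4 158.3] [17.7 19.6] z60 [ 0.432 -0.037] z7 [ 0.399 -0.045]
side red [269 177  15  14 149] [276.2 183.4] [13.  14.1] z60 [ 0.528 -0.06 ] z7 [ 0.499 -0.068]
side yellow [278 161  26  19 182] [290.6 168.3] [22.2 26.1] z60 [ 0.468 -0.029] z7 [ 0.436 -0.036]
side yellow [270 199  22  20 139] [280.4 208.5] [19.8 20.8] z60 [ 0.607 -0.028] z7 [ 0.582 -0.036]
side blue [200 138  20  17 118] [209.6 145.9] [17.1 19.6] z60 [ 0.441 -0.295] z7 [ 0.408 -0.314]
side blue [267 210  28  20 199] [280.7 217.4] [24.4 27.6] z60 [ 0.635 -0.021] z7 [ 0.61  -0.028]
white [ 0.611 -0.326]
jar [ 0.536 -0.179]
redlid [ 0.526 -0.058]
vial [ 0.527 -0.279]
disc [ 0.541 -0.11 ]
ring [ 0.433 -0.477]
bottle [ 0.623 -0.455]
beaker [0.62  0.123]
funnel [ 0.518 -0.449]
edgeNear [ 0.342 -0.223]
sinkedge [ 0.673 -0.194]
```

View pics/top1.png

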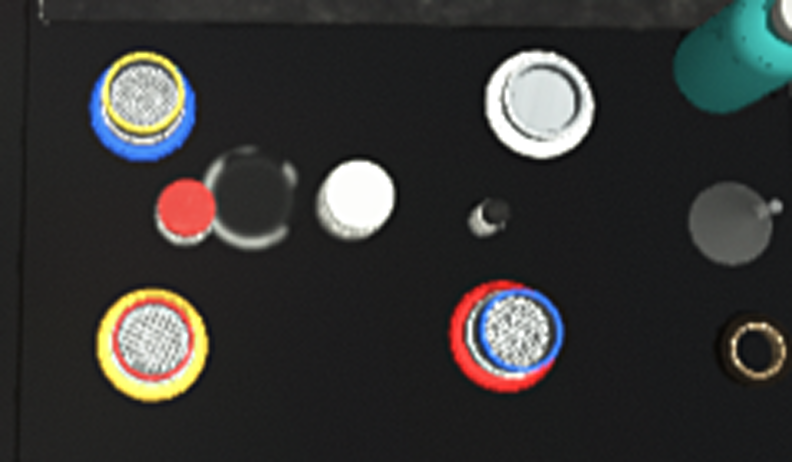

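View pics/side1.png

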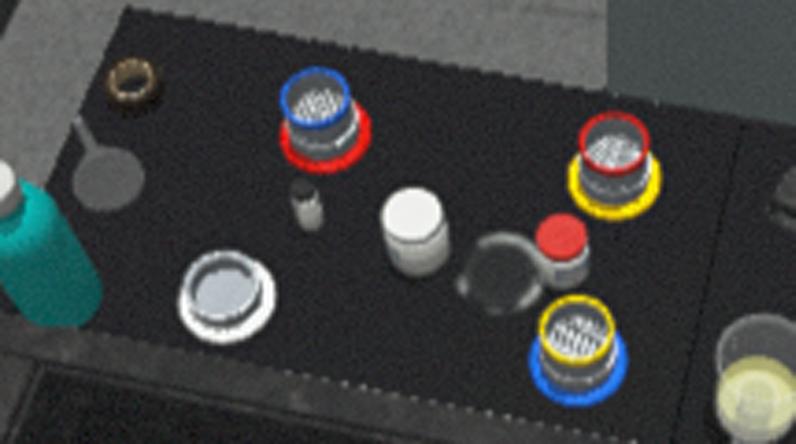

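Both cameras agree on the sieve positions to within about 3 mm. First I'll move yellow to the white receiver, closing along x there to stay clear of the bottle.

```bash
cat >> h.py <<'E'
Y=np.array([[1,0,0],[0,-1,0],[0,0,-1.]])   # closes along y
X=np.array([[0,1,0],[1,0,0],[0,0,-1.]])    # closes along x
UP=.17
def rep(s):
    st=robot.get_state();print(s,'t%.1f'%st['time'],np.round(st['ee_pos'],4),'op%.4f'%st['opening'],'F',np.round(st['force'],1),'g%.1f'%st['grasp_force'])
def pick(c,R,z=.051):
    robot.move_ptp([*c,UP],R); robot.move_linear([*c,.075],.2)
    hit=robot.move_linear([*c,z],.06,threshold=6); rep(f'at pick hit={hit}')
    if hit: return False
    robot.gripper_to(.04); rep('gripped')
    robot.move_linear([*c,UP],.15); rep('lifted'); return True
def place(c,R,z=.051):
    robot.move_ptp([*c,UP],R); robot.move_linear([*c,.08],.15)
    hit=robot.move_linear([*c,z],.05,threshold=8); rep(f'placed hit={hit}')
def release():
    robot.gripper_to(.094); c=robot.get_state()['ee_pos']; robot.move_linear([c[0],c[1],UP],.2); rep('released')
E
python3 - <<'E'
from h import *
p=robot.get_state()['ee_pos'];robot.move_linear([p[0],p[1],.28],.2)
robot.move_ptp([.607,-.027,.28],Y); rep('over')
if pick((.607,-.027),Y):
    cv2.imwrite('pics/t2.png',cv2.resize(robot.grab_frame('side')[110:260,110:350,::-1],None,fx=3,fy=3))
    place((.611,-.326),X)
E
```

```text
over t3.2 [ 0.607  -0.028   0.2799] op0.0938 F [ 0.1 -0.5  0.1] g0.0
at pick hit=False t4.9 [ 0.6069 -0.0269  0.0508] op0.0943 F [-0.9 -0.   0.6] g0.0
gripped t5.9 [ 0.607 -0.027  0.051] op0.0402 F [-0.4  0.8 -0.1] g0.0
lifted t6.8 [ 0.6065 -0.027   0.1691] op0.0400 F [0.2 0.  0.1] g0.0
placed hit=False t10.1 [ 0.6111 -0.3259  0.0511] op0.0395 F [-0.1 -0.7  0.3] g0.0
```

View pics/t2.png

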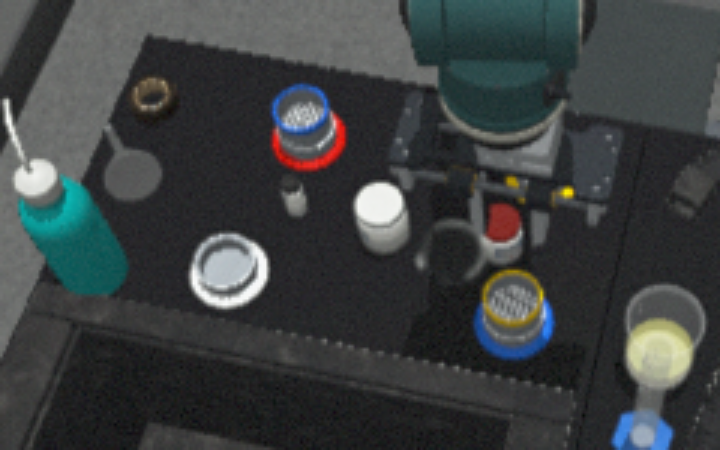

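The fingers closed without catching anything. Next I'll check where the tool really is against its reported position, using the top and side projections of the fingertips.

```bash
python3 - <<'E'
from h import *
c=robot.get_state()['ee_pos']
robot.move_linear([c[0],c[1],UP],.2)
st=robot.get_state();p=np.array(st['ee_pos']);R=np.array(st['tool_rot']);print(p,R.round(3),st['opening'])
out=[]
for n in('top','side'):
    im=robot.grab_frame(n).copy()
    for s in(-1,1):
        q=proj(n,p+R@[0,s*.02,.019]);print(n,q.round(1))
        cv2.circle(im,tuple(int(round(a)) for a in q),2,(0,255,0),-1)
    u,v=proj(n,p).astype(int); x0=max(0,u-65);y0=max(0,v-70)
    out.append(cv2.resize(im[y0:y0+140,x0:x0+130,::-1],(390,420)))
cv2.imwrite('pics/c3.png',np.hstack(out))
E
```

```text
[ 0.61053537 -0.32588386  0.16884935] [[ 0.     1.    -0.001]
 [ 1.    -0.     0.   ]
 [ 0.    -0.001 -1.   ]] 0.03992824938481969
top [419.7 213.2]
top [418.9 195.5]
side [178.  168.7]
side [173.2 180.7]
```

View pics/c3.png

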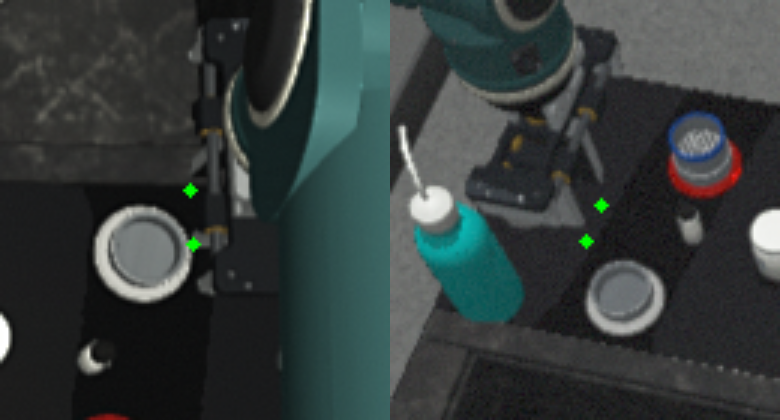

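```bash
python3 - <<'E'
from h import *
rows=[]
for k in range(2):
    out=[]
    for n in('top','side'):
        im=robot.grab_frame(n)
        p=np.array(robot.get_state()['ee_pos']);u,v=proj(n,p).astype(int);x0,y0=u-33,v-30;print(k,n,x0,y0)
        out.append(cv2.resize(im[y0:y0+50,x0:x0+66,::-1],(396,300),interpolation=cv2.INTER_CUBIC))
    rows.append(np.hstack(out))
    if k==0: robot.gripper_to(.094)
cv2.imwrite('pics/c4.png',cv2.convertScaleAbs(np.vstack(rows),alpha=1.5))
for n in('top','side'):
    K,R,t=cam(n);print(n,-R.T@t)
rep('')
E
```

```text
0 top 388 172
0 side 141 141
1 top 388 171
1 side 140 141
top [ 0.35308058 -0.02001248  1.27104339]
side [1.15653538 0.12607153 1.20422251]
 t12.1 [ 0.6111 -0.3259  0.17  ] op0.0941 F [-0.1  0.3  0.6] g0.0
```

View pics/c4.png

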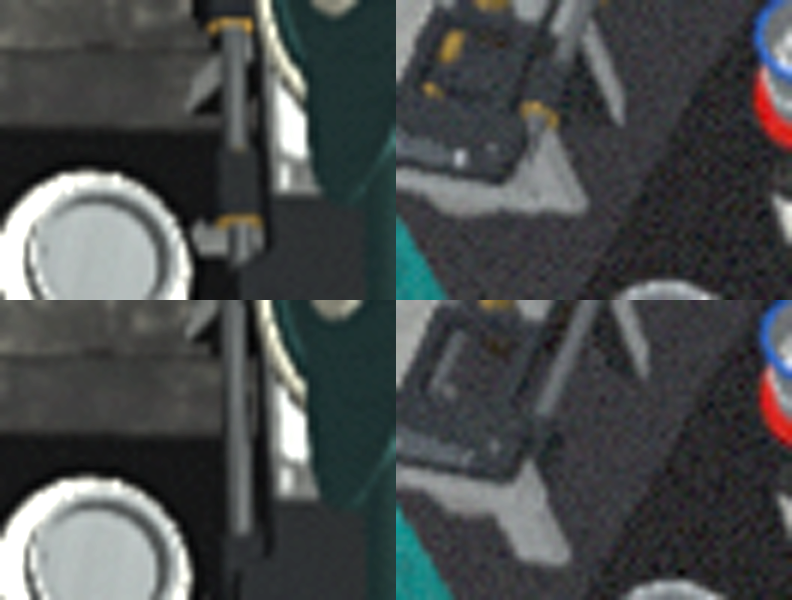

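```bash
python3 - <<'E'
from h import *
def P(n):
    K,R,t=cam(n);return K@np.c_[R,t]
def tri(a,b):
    X=cv2.triangulatePoints(P('top'),P('side'),np.array(a,float),np.array(b,float)).ravel();X=X[:3]/X[3]
    return X.round(4),(proj('top',X)-a).round(1),(proj('side',X)-b).round(1)
print(tri((419.3,190),(173,176)));print(tri((420.2,211.7),(178.8,161.3)))
p=np.array([.6111,-.3259,.17-.019])
for h in(.151,.165,.17,.18,.19): print(h,proj('top',[.611,-.326,h]).round(1),proj('side',[.611,-.326,h]).round(1))
print('obs',(419.75,200.85),(175.9,168.65))
E
```

```text
(array([ 0.6339, -0.3172,  0.1845]), array([-0.2,  0.1]), array([-0.3, -0. ]))
(array([ 0.5863, -0.3172,  0.1849]), array([-0.2,  0.1]), array([-0.2, -0. ]))
0.151 [419.5 204. ] [175.4 174.6]
0.165 [421.2 202.6] [174.2 172. ]
0.17 [421.8 202. ] [173.8 171. ]
0.18 [423. 201.] [172.9 169.1]
0.19 [424.3 199.9] [172.  167.2]
obs (419.75, 200.85) (175.9, 168.65)
```

Triangulation puts the fingertips about 33 mm higher than the stated tool offset gives, while x and y match. They closed just above the rim, so I'm applying a -30 mm z correction and regrasping.

```bash
sed -i 's/z=.051/z=.021/; s/,.075\],.2/,.05],.2/; s/,.08\],.15/,.055],.15/; s/hit: return False/hit: return False/' h.py && python3 - <<'E'
from h import *
print(proj('side',[.611+.047,-.317,.1845]),'obs',(169.3,184.3))
if pick((.607,-.027),Y):
    g=robot.get_state()
    if g['opening']>.05:
        place((.611,-.326),X)
        cv2.imwrite('pics/t5.png',cv2.resize(robot.grab_frame('side')[110:260,110:350,::-1],None,fx=3,fy=3))
E
```

```text
[169.78035281 183.5554081 ] obs (169.3, 184.3)
at pick hit=False t15.2 [ 0.607  -0.0269  0.0209] op0.0938 F [ 0.5  0.6 -0.3] g0.0
gripped t15.8 [ 0.607  -0.0271  0.021 ] op0.0570 F [-0.9 -0.9  0.8] g30.0
lifted t17.0 [ 0.6065 -0.027   0.169 ] op0.0572 F [ 0.4 -0.6 -1.7] g30.0
placed hit=True t20.3 [ 0.6107 -0.3258  0.021 ] op0.0568 F [-1.8  0.9  8.3] g30.0
```

```bash
ls pics
```

```text
c3.png
c4.png
side0.png
side1.png
t2.png
t5.png
top0.png
top1.png
```

Gripped at 57.0 mm, as expected. It touched at the seated height (0.021). I'll release and look.

```bash
python3 - <<'E'
from h import *
release()
a=robot.grab_frame('side')[110:260,110:350,::-1]
cv2.imwrite('pics/t6.png',cv2.resize(a,None,fx=3,fy=3))
E
```

```text
released t22.0 [ 0.6096 -0.3256  0.1688] op0.0940 F [-0.1 -0.1 -1.2] g0.0
```

View pics/t6.png

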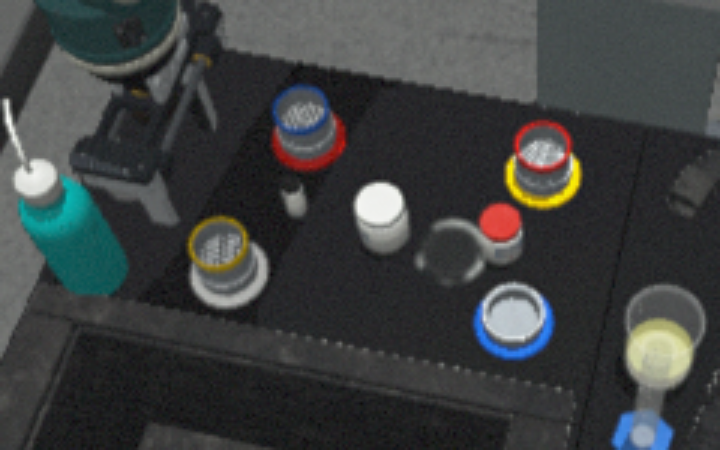

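Yellow is parked level on white (219,245), and the blue receiver is empty and unmoved at (513,320). Next blue→blue, then red→red.

```bash
python3 - <<'E'
from h import *
def shot(): 
    return cv2.resize(robot.grab_frame('side')[110:240,130:350,::-1],None,fx=2.3,fy=2.3)
o=[]
def mv(a,b):
    if not pick(a,Y): return False
    if not .055<robot.get_state()['opening']<.059: print('bad grip');return False
    place(b,Y)
    if robot.get_state()['ee_pos'][2]>.0235: print('high');return False
    release(); o.append(shot()); return True
mv((.4405,-.2925),(.607,-.027)) and mv((.4315,-.0355),(.4405,-.2925))
if o: cv2.imwrite('pics/t7.png',np.vstack(o))
E
```

```text
at pick hit=False t24.7 [ 0.4405 -0.2924  0.0209] op0.0942 F [0.3 0.1 0.3] g0.0
gripped t25.4 [ 0.4405 -0.2926  0.0211] op0.0570 F [-0.7 -0.1  1.4] g30.0
lifted t26.5 [ 0.4401 -0.2922  0.1692] op0.0570 F [ 0.9  0.3 -1. ] g30.0
placed hit=True t29.3 [ 0.6064 -0.027   0.0211] op0.0568 F [-0.5 -0.5  7.7] g30.0
released t30.9 [ 0.6053 -0.0272  0.1689] op0.0939 F [ 0.9  0.6 -1.3] g0.0
at pick hit=False t33.1 [ 0.4315 -0.0354  0.0209] op0.0945 F [-0.1 -0.4  0.9] g0.0
gripped t33.8 [ 0.4316 -0.0355  0.0211] op0.0567 F [ 0.2 -0.6  1.7] g30.0
lifted t34.9 [ 0.431  -0.0354  0.1693] op0.0568 F [ 0.  -0.8 -1.3] g30.0
placed hit=True t37.5 [ 0.44   -0.2922  0.021 ] op0.0566 F [-1.9  0.7  9.5] g30.0
released t39.1 [ 0.4392 -0.2918  0.169 ] op0.0946 F [-0.1  0.1 -0.5] g0.0
```

View pics/t7.png

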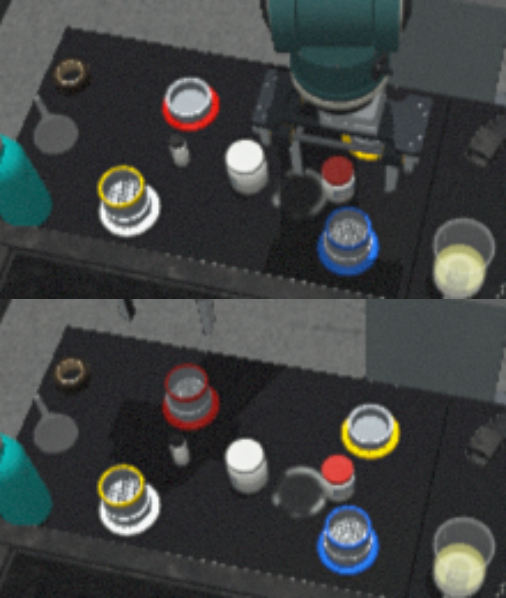

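Blue sits on blue (347,527 lower panel), red on red (188,385), and the yellow receiver is empty at (370,428). Last is yellow→yellow, then I'll retreat to take a clear picture.

```bash
python3 - <<'E'
from h import *
if pick((.611,-.326),X) and .055<robot.get_state()['opening']<.059:
    place((.4315,-.0355),Y)
    if robot.get_state()['ee_pos'][2]<.0235:
        release()
        c=robot.get_state()['ee_pos'];robot.move_linear([c[0],c[1],.28],.2)
        robot.move_ptp([.228,-.45,.28],Y)
        o=[]
        for n,x,y in(('side',130,115),('top',250,190)):
            im=robot.grab_frame(n)
            o.append(cv2.resize(im[y:y+125,x:x+220,::-1],None,fx=2.4,fy=2.4))
            for col in HUE:
                m=cmask(im,col);k,l,st,_=cv2.connectedComponentsWithStats(m)
                for i in range(1,k):
                    if 60<st[i,4]<500 and x<st[i,0]<x+220 and y<st[i,1]<y+125:
                        h=cv2.convexHull(np.argwhere(l==i)[:,::-1].astype(np.int32));e=cv2.fitEllipse(h)
                        print(n,col,np.round(e[1],1),'z60',ray(n,*e[0],.06).round(3),'z7',ray(n,*e[0],.007).round(3))
        cv2.imwrite('pics/t8.png',np.vstack(o))
E
```

```text
at pick hit=False t41.8 [ 0.6111 -0.3259  0.021 ] op0.0941 F [ 0.4 -0.2  0.8] g0.0
gripped t42.5 [ 0.6111 -0.3261  0.0211] op0.0567 F [ 0.6 -1.2  0.6] g30.0
lifted t43.6 [ 0.6105 -0.3258  0.1689] op0.0569 F [ 0.9  0.2 -1.7] g30.0
placed hit=True t46.9 [ 0.431  -0.0354  0.0209] op0.0566 F [-2.3  0.3 12.2] g30.0
released t48.5 [ 0.4301 -0.0355  0.1691] op0.0940 F [ 0.7  0.2 -0.3] g0.0
side red [26.1 30.1] z60 [ 0.464 -0.281] z7 [ 0.432 -0.3  ]
side red [13.1 14.2] z60 [ 0.528 -0.06 ] z7 [ 0.499 -0.068]
side yellow [26.  30.6] z60 [ 0.456 -0.031] z7 [ 0.424 -0.039]
side blue [27.4 31.3] z60 [ 0.627 -0.023] z7 [ 0.602 -0.03 ]
top red [16.9 17.6] z60 [ 0.525 -0.058] z7 [ 0.532 -0.06 ]
top red [33.4 34.5] z60 [ 0.436 -0.281] z7 [ 0.44  -0.292]
top yellow [33.7 34.2] z60 [ 0.428 -0.035] z7 [ 0.431 -0.035]
top blue [32.6 33. ] z60 [ 0.596 -0.026] z7 [ 0.606 -0.026]
```

View pics/t8.png

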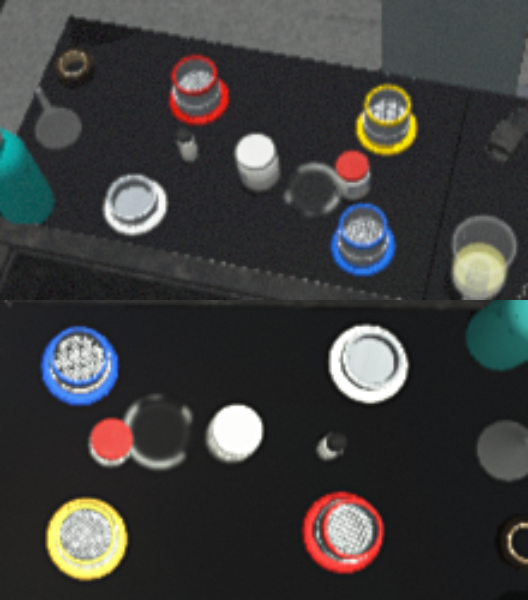

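All three sieves sit level on their own colours. The receivers, jars and vial are where they started, and the arm is clear.

```bash
python3 -c "
from rig import robot
print(robot.sign_off())"
```

```text
the job is handed in; nothing more can be done
None
```

The job is handed in: in the final pictures all three sieves sit level and fully down on the receivers of their own colour, with the receivers, jars and vial where they started. No verdict came back at hand-in.

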